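# Refit the coring kit

### The arm

A 6-joint arm with a two-finger parallel gripper is mounted at the origin on a cart in front of the work surface, level with it; the furniture and walls round the work are solid. World frame = base frame: x ahead of the robot, y to its left, z up, the work surface at z = 0. Lengths are in mm, angles in rad, forces in N, time in s.
With the tool pointing down it reaches from about 300 to 775 mm from the base axis. Payload 14.6 kg.
Tool frame: the origin (TCP) lies at the centre of the arm's flange, where the gripper is bolted on; the fingertips stand 199 mm ahead of it and the grasp point (between the pads) lies 180 mm ahead of it; z points along the fingers, y is the line along which they close (so a half turn about z gives the same grasp; the last joint's range is limited). The gripper opens to 94 mm and grips with 3 to 60 N. Pads are 16 mm wide; open, the fingers measure 119 mm over their backs; the gripper's body (75 mm by 177 mm) begins 78 mm behind the grasp point.
Start: joints at [-1.315, 0.3, 1.521, -0, 1.321, -0.067], TCP at [174.466, -521.586, 404.646] pointing down, gripper open.
Joint ranges: [-3.03, 3.03], [-0.79, 2.21], [0.23, 2.52], [-1.04, 4.18], [0, 3.07], [-2.55, 2.55]. Speed limits (rad/s): [2.22, 2.22, 2.57, 3.14, 3.14, 3.14].

### API

Orientations are given as [roll, pitch, yaw] about the fixed x, y, z axes, in that order (R = Rz(yaw) Ry(pitch) Rx(roll)).
In Python, from cell import manip, optics, workorder gives the robot as it stands.
- The arm moves only by the tool step_arm, never from a script. Its argument "increments" is a list that holds one entry, the list of rows, each a list of 7 numbers: the turn, a rotation vector about the tool's x, y, z as a fraction of full scale, then the shift along the tool's x, y, z as a fraction of full scale, then the closure, from -1 (fully open) to 1 (shut). In form: [[[wx, wy, wz, tx, ty, tz, fingers], ...]]. A call has 1 to 5 rows; each row shifts and turns the commanded pose from where the row before left it, along the tool's axes as they then stand; what a row does not reach is not made up. Full scale, the value 1, is 40 mm for a shift and 45 degrees for a turn. A row lasts 1/10 s, in which the tool goes at most 50 mm and 8.59 degrees, less where a joint would pass 70% of its speed; a pose out of reach is approached as far as the arm can. A call with a number of a shift or a turn outside -1 to 1 is refused whole. A call with a gripper value outside its range is refused whole. The fingers move at their own pace and stop on an object; "newtons" is the grip in N (left out, the last holds). Time passes only in rows, so rows that do not move let the fingers close. It gives the time, the measured TCP pose, the force, the opening and the grip force at its end, in the units of the state.
- manip.read_state(): the state, without advancing time (a new reading comes with each control period).
- optics.camera(name): name is "side" or "top" or "wrist"; returns a dict with "frame" (400x640x3 uint8, red, green, blue), "range_z" (400x640 float32, mm along the optical axis (not along the pixel's ray), 0 where there is no reading), "mtx" (3x3 intrinsics, pixels), "cam_to_world" (4x4, takes a point from camera to world coordinates). Camera axes: x right, y down, z forward; pixel columns grow to the right and rows downward; lengths in mm; the calibration is good to about 2 mm. A picture is of the moment at which its call begins.
- workorder.sign_off(): hands the job in; it is judged then, once.
The state is a dict: "clock": time; "joints": joint angles; "qd": joint speeds; "effort": joint torques, N m; "eef_pos": TCP position; "eef_rot": TCP orientation; "wrist_force": force on the tool from outside, world axes, zero at the start; "moment": the same for the moment, N m; "finger_gap": finger opening in mm; "finger_force": force on a finger pad.
Only numpy, scipy, OpenCV 4.12 (cv2) and the standard library are available. Lean on these libraries where they do the work, as an engineer would, in place of code of your own. Each camera call takes 0.05 s, during which the arm holds its last target. There are 200 camera calls.

### The job

Get the coring kit ready to go out: the open tin in its foam tray is a used one, so take it out and stand it in the round steel dish, and put the lidded tin into the kit in its place. Put the steel gauge block and the yellow crayon box into the pockets cut to their shapes. Everything must end upright and fully down on the floor of its pocket or of the dish, and the small core that is already home must stay in its pocket. Set the things down rather than drop them, and tip neither tin over on the way.

Things in the scene. Friction and masses are not known exactly. Their poses are not given: they have to be found in the camera images.
- open_tin: used white tin without lid, black bitumen in its bottom, stands in the tin pocket of the kit at the start; round, 63 across, 40 tall; origin at the centre of its underside, z up; loose
- lidded_tin: white tin with its lid on (the lid does not come off), round, 62 across the body and 66 across the lid (the topmost 10), 44 tall, stands on the table; origin at the centre of its underside, z up; loose
- gauge_block: plain bright steel block, 34 (its x) by 50 (its y) by 34 tall, 0.45 kg, stands on the table; origin at the centre of its underside, z up; loose
- crayon_box: plain yellow box, 50 (its x) by 85 (its y) by 22 tall, lies flat on the table; origin at the centre of its underside, z up; loose
- small_core: black-and-white speckled stone core, a cylinder 50 across and 53 tall, already standing in its round pocket in the kit, where it stays; origin at the centre of its underside, z up; loose
- tin_insert: large round pocket, 76 across, for a tin, in one of four square black foam inserts (each 111 by 111 by 18, one pocket with an orange floor at its centre). They lie two by two, in any arrangement, centres 112 apart, in the kit: a square shallow aluminium tray. Origin: centre of the insert's underside, 4 above the table; pocket floor 10 above the origin, foam's upper face 18 above it; z up. Fixed
- block_insert: small rectangular pocket, 44 (its x) by 60 (its y), for the gauge block, in its own foam insert; origin, heights and size of the foam as for tin_insert; sides parallel to the other inserts and the tray. All pockets are 8 deep, with edges bevelled by 3, so that the mouth is a little wider than the sizes given. Fixed
- crayon_insert: large rectangular pocket, 60 (its x) by 95 (its y), for the crayon box, in its own foam insert; origin, heights and size of the foam as for tin_insert. The tray round the four inserts is 236 by 236, its rim 26 above the table, corner guards 27; its two handles reach 29 out from opposite walls, at most 22 above the table. Fixed
- core_insert: small round pocket, 60 across, in which the small core stands, in its own foam insert; origin, heights and size of the foam as for tin_insert. Fixed
- wash_dish: empty round shallow steel dish on the table, for the used tin; 116 across at the rim and 14 tall, inside 96 across at its floor, which is 3 above the origin; origin at the centre of its underside, z up. Fixed
There are look-alikes about, which are no part of the job. What is shaped like the open_tin but blue or purple is not meant.

How it is judged (in metres and radians):
At the end, for the whole second after the job is handed in: The open tin stands upright on the floor of the steel dish (within 20 mm of its centre); the lidded tin, the gauge block, the crayon box and the small core each stand in their own pocket, within 10 mm of its centre and within 3 mm of its floor, upright within 0.1 rad; all at rest (horizontal distance between open_tin and wash_dish below 0.02 m and z of open_tin in the frame of wash_dish below 0.006 m and angle between each of open_tin, lidded_tin, gauge_block, crayon_box, small_core's own z axis and vertical below 0.1 rad and linear speed of each of open_tin, lidded_tin, gauge_block, crayon_box, small_core below 0.02 m/s and horizontal distance between lidded_tin and tin_insert below 0.01 m and z of lidded_tin in the frame of tin_insert below 0.013 m and horizontal distance between gauge_block and block_insert below 0.01 m and z of gauge_block in the frame of block_insert below 0.013 m and horizontal distance between crayon_box and crayon_insert below 0.01 m and z of crayon_box in the frame of crayon_insert below 0.013 m and horizontal distance between small_core and core_insert below 0.01 m and z of small_core in the frame of core_insert below 0.013 m); the robot touches nothing.
It fails at once if a tin, the gauge block or the crayon box is dropped instead of set down (falls free by more than about 13 mm) or thrown ((linear speed of open_tin above 0.5 m/s and contact force between open_tin and the fingers below 0.05 N) or (linear speed of lidded_tin above 0.5 m/s and contact force between lidded_tin and the fingers below 0.05 N) or (linear speed of gauge_block above 0.5 m/s and contact force between gauge_block and the fingers below 0.05 N) or (linear speed of crayon_box above 0.5 m/s and contact force between crayon_box and the fingers below 0.05 N)).
It fails at once if a tin is tipped over (more than 45 degrees) (angle between any of open_tin, lidded_tin's own z axis and vertical above 0.785 rad).
It fails at once if the small core is taken or knocked out of its pocket (z of small_core in the frame of core_insert above 0.018 m).
It also fails if it takes over 88 s, if anything falls off the work surface, if the arm or the gripper's body presses on something with over 40 N, if the wrist force passes 120 N, or if a joint passes its speed limit or range.

## Working session

There is one attempt and no reset: what is moved stays moved. The work goes in short steps, Python scripts to look and compute and a tool call to move; the robot and the scene stay as the last step left them, time stands still between calls to the robot, and variables do not carry over. Pictures are saved under pics/ and viewed, at most 14 in all, crops included, and the job is handed in when it is done.

Besides the shell and the picture viewer there is one more tool, called as a command line: name --argument value ..., lists and objects as JSON in quotes. step_arm: Moves the arm, as the interface text tells. Its arguments: {"type":"object","properties":{"increments":{"type":"array","items":{"type":"array","items":{"type":"array","items":{"type":"number"}}}},"newtons":{"type":"number"}},"required":["increments"]}

```bash
mkdir -p pics; ls
python3 - <<'E'
from cell import manip, optics
import cv2,numpy as np
print(manip.read_state())
for n in("top","side"):
    c=optics.camera(n); cv2.imwrite(f"pics/{n}0.png",c["frame"][:,:,::-1]); np.savez(f"pics/{n}0.npz",**c)
    print(n,c["mtx"].round(1).tolist(),c["cam_to_world"].round(3).tolist())
E
```

```text
pics
{'clock': 0.0, 'joints': array([-1.31457608e+00,  3.00431504e-01,  1.52154434e+00, -3.54440837e-05,
        1.32071077e+00, -6.66256916e-02]), 'qd': array([-0.00076594,  0.00027086,  0.000346  , -0.00198379, -0.00086196,
       -0.00076129]), 'effort': array([ 1.82587155e-03, -5.31803691e+01, -3.52735949e+01,  7.08800275e-02,
        2.44013773e-02, -8.21089202e-05]), 'eef_pos': array([ 174.46988573, -521.55946203,  404.12347466]), 'eef_rot': array([-3.14049883e+00, -3.85767310e-05,  3.22854703e-01]), 'wrist_force': array([-0.18140998, -0.69137937,  0.4200827 ]), 'moment': array([-0.01298025,  0.02814812, -0.00884736]), 'finger_force': 0.0, 'finger_gap': 93.98501400567486}
top [[376.6, 0.0, 324.2], [0.0, 376.6, 203.5], [0.0, 0.0, 1.0]] [[-0.018, -0.986, 0.165, 342.633], [-1.0, 0.019, 0.002, -0.178], [-0.005, -0.165, -0.986, 935.701], [0.0, 0.0, 0.0, 1.0]]
side [[402.8, 0.0, 319.0], [0.0, 402.8, 207.2], [0.0, 0.0, 1.0]] [[-0.998, -0.053, 0.035, 456.658], [-0.061, 0.649, -0.758, 857.126], [0.018, -0.759, -0.651, 761.455], [0.0, 0.0, 0.0, 1.0]]
```

View pics/top0.png

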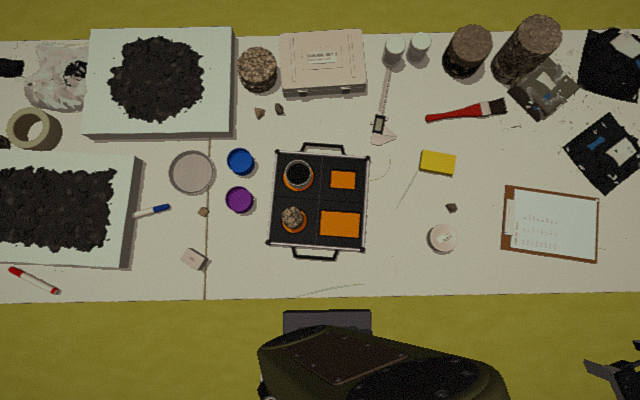

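View pics/side0.png

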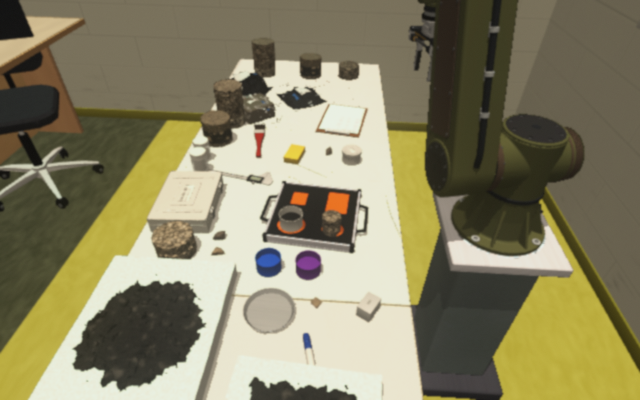

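Top view: kit centre ~(320,200) with the open tin (298,174), core (292,218), block pocket (342,180) and crayon pocket (341,223). The dish is at (191,172), lidded tin (442,238), crayon box (437,162) and gauge block (194,259). The blue (240,161) and purple (238,200) tins are decoys. The side view agrees.

```bash
cat > h.py <<'E'
import numpy as np, cv2
def pts(c):
    z=c["range_z"].astype(float); v,u=np.mgrid[:400,:640]; K=c["mtx"]
    P=np.stack([(u-K[0,2])/K[0,0]*z,(v-K[1,2])/K[1,1]*z,z,np.ones_like(z)],-1)@c["cam_to_world"].T
    P=P[...,:3]; P[z==0]=np.nan; return P
def ray(c,uv,h):
    uv=np.asarray(uv,float).reshape(-1,2); K=c["mtx"]; T=c["cam_to_world"]
    d=np.c_[(uv-K[:2,2])/K[[0,1],[0,1]],np.ones(len(uv))]@T[:3,:3].T
    return T[:3,3]+d*((h-T[2,3])/d[:,2])[:,None]
def blob(c,m,h,win,name,minA=15):
    """largest contour of mask m in window (u0,v0,u1,v1) cast on plane h; min rect, circle"""
    w=np.zeros(m.shape,np.uint8);u0,v0,u1,v1=win;w[v0:v1,u0:u1]=m[v0:v1,u0:u1]
    k=max(cv2.findContours(w,cv2.RETR_EXTERNAL,cv2.CHAIN_APPROX_NONE)[0],key=cv2.contourArea)
    q=ray(c,k.reshape(-1,2),h)[:,:2].astype(np.float32)
    r=cv2.minAreaRect(q); e=cv2.fitEllipse(q); 
    print(name,"rect c",np.round(r[0],1),"size",np.round(r[1],1),"ang",round(r[2],1),"| ell",np.round(e[0],1),np.round(e[1],1))
    return r
E
python3 - <<'E'
import numpy as np,cv2
from h import *
c=dict(np.load("pics/top0.npz"));P=pts(c);f=c["frame"].astype(int);Z=P[...,2]
hsv=cv2.cvtColor(c["frame"],cv2.COLOR_RGB2HSV).astype(int);H,S,V=hsv[...,0],hsv[...,1],hsv[...,2]
for n,(u,v) in dict(tab=(260,260),block=(192,256),lid=(442,236),cray=(437,160),dish=(191,172),bp=(342,180),cp=(341,223),foam=(320,190)).items(): print(n,P[v,u].round(1),f[v,u])
org=(H<16)&(S>150)&(V>120)
blob(c,org,14,(328,165,360,195),"blockpocket");blob(c,org,14,(315,205,366,242),"crayonpocket")
blob(c,(H>18)&(H<35)&(S>120)&(V>100),22,(410,140,470,185),"crayon")
blob(c,(Z>27)&(Z<40),34,(170,240,220,280),"block")
blob(c,(Z>36)&(Z<50),44,(420,215,470,260),"lid")
blob(c,(Z>45)&(Z<62),54,(275,150,325,195),"opentin")
blob(c,(Z>58)&(Z<75),67,(270,200,315,240),"core")
blob(c,(Z>8)&(Z<20),14,(160,145,220,200),"dish")
blob(c,(Z>15)&(Z<32),26,(262,140,378,260),"tray")
E
```

```text
tab [361.7 162.4  -2.3] [168 163 144]
block [373.5 319.2  30.3] [164 150 132]
lid [ 409.1 -276.    42.2] [172 179 157]
cray [ 601.3 -283.5   20.7] [169 147  29]
dish [587.2 340.    2.5] [139 128 113]
bp [556.9 -44.4  10.4] [172  91   0]
cp [448.1 -39.1  10.8] [168  91   0]
foam [530.   11.2  21.9] [32 33 28]
blockpocket rect c [559.5 -71.6] size [ 6.3 13.8] ang 70.3 | ell [558.9 -71. ] [ 6.2 13.1]Traceback (most recent call last):
  File "<stdin>", line 7, in <module>
  File "h.py", line 15, in blob
    r=cv2.minAreaRect(q); e=cv2.fitEllipse(q);
                            ~~~~~~~~~~~~~~^^^
cv2.error: OpenCV(4.12.0) /io/opencv/modules/imgproc/src/shapedescr.cpp:361: error: (-201:Incorrect size of input array) There should be at least 5 points to fit the ellipse in function 'fitEllipseNoDirect'
```

Run:
```python
import numpy as np,cv2
from h import *
c=dict(np.load("pics/top0.npz"));P=pts(c);Z=P[...,2]+1.5
hsv=cv2.cvtColor(c["frame"],cv2.COLOR_RGB2HSV).astype(int);H,S,V=hsv[...,0],hsv[...,1],hsv[...,2]
org=(H<22)&(S>170)&(V>90)
blob(c,org,14,(322,165,362,195),"blockpocket");blob(c,org,14,(315,205,366,242),"crayonpocket")
blob(c,(H>20)&(H<35)&(S>120)&(V>100),22,(410,140,470,185),"crayon")
blob(c,(Z>27)&(Z<40),34,(170,240,220,280),"block")
blob(c,(Z>36)&(Z<50),44,(420,215,470,260),"lid")
blob(c,(Z>45)&(Z<62),54,(275,150,325,195),"opentin")
blob(c,(Z>58)&(Z<75),67,(270,200,315,240),"core")
blob(c,(Z>8)&(Z<20),14,(160,145,220,200),"dish")
blob(c,(Z>22)&(Z<32),26,(262,140,378,260),"tray")
blob(c,(V<75),22,(266,145,376,255),"foam")
```

```text
blockpocket rect c [557.4 -45.4] size [60.5 42.7] ang 84.7 | ell [557.4 -45.4] [47.2 71.1]
crayonpocket rect c [445.8 -34.7] size [95.9 59.5] ang 84.8 | ell [446.  -34.8] [ 65.9 114.3]
crayon rect c [ 597.1 -284. ] size [85.7 50.1] ang 78.1 | ell [ 597.1 -284.5] [ 54.5 101.3]
block rect c [367.1 316.4] size [51.5 34.6] ang 58.2 | ell [367.1 316.6] [37.8 60. ]
lid rect c [ 405.6 -278.8] size [65.  65.1] ang 42.6 | ell [ 405.8 -278.5] [64.  65.3]
opentin rect c [583.8  66.1] size [30.5 61.7] ang 8.2 | ell [564.3  63.1] [62.6 66.9]
core rect c [458.   76.9] size [46.6 47. ] ang 89.5 | ell [458.1  76.7] [47.5 47.6]
dish rect c [586. 336.] size [112.6 111.3] ang 1.7 | ell [585.  335.2] [108.8 109.6]
tray rect c [505.5  15.3] size [239.1 281.9] ang 84.2 | ell [505.9  15. ] [276.9 278.8]
foam rect c [506.6  15.4] size [237.8 242. ] ang 84.7 | ell [506.4  15.9] [272.5 273.1]
```

```bash
cat >> h.py <<'E'
from scipy.spatial.transform import Rotation as R
def plan(way,s=None,step=40):
    """way: list of (x,y,tip z,yaw deg). prints rows [wz,tx,ty,tz] in fractions"""
    from cell import manip
    s=s or manip.read_state(); p=np.array(s["eef_pos"],float); y=np.degrees(s["eef_rot"][2])
    print("t",round(float(s["clock"]),1),"tip",(p-[0,0,199]).round(1),"yaw",round(y,2),"rp",np.degrees(s["eef_rot"][:2]).round(2),"gap",round(s["finger_gap"],1),"F",s["wrist_force"].round(1))
    for x,yy,z,yw in way:
        t=np.array([x,yy,z+199.]); dy=(yw-y+90)%180-90 if abs(yw-y)>90 else yw-y
        n=int(np.ceil(max(np.linalg.norm(t-p)/step,abs(dy)/8.5,.01)))
        print(f"-> {x,yy,z,yw} n={n}")
        for i in range(n):
            a=np.radians(y+dy*(i+.5)/n); d=(t-p)/n/40   # mid yaw
            print("  [0,0,%.3f, %.3f,%.3f,%.3f]"%(-dy/n/45,d[0]*np.cos(a)+d[1]*np.sin(a),d[0]*np.sin(a)-d[1]*np.cos(a),-d[2]))
        p=t;y=y+dy
E
python3 -c "
from h import *
plan([(567,66,130,84.7)])"
```

```text
t 0.1 tip [ 174.5 -521.6  205.2] yaw 18.5 rp [-179.94   -0.  ] gap 93.9 F [ 1.  -0.9  0.3]
-> (567, 66, 130, 84.7) n=18
  [0,0,-0.082, 0.795,-0.576,0.104]
  [0,0,-0.082, 0.830,-0.524,0.104]
  [0,0,-0.082, 0.862,-0.469,0.104]
  [0,0,-0.082, 0.890,-0.413,0.104]
  [0,0,-0.082, 0.915,-0.355,0.104]
  [0,0,-0.082, 0.936,-0.296,0.104]
  [0,0,-0.082, 0.953,-0.235,0.104]
  [0,0,-0.082, 0.966,-0.173,0.104]
  [0,0,-0.082, 0.975,-0.111,0.104]
  [0,0,-0.082, 0.980,-0.048,0.104]
  [0,0,-0.082, 0.981,0.015,0.104]
  [0,0,-0.082, 0.978,0.078,0.104]
  [0,0,-0.082, 0.971,0.140,0.104]
  [0,0,-0.082, 0.960,0.202,0.104]
  [0,0,-0.082, 0.945,0.263,0.104]
  [0,0,-0.082, 0.927,0.324,0.104]
  [0,0,-0.082, 0.904,0.382,0.104]
  [0,0,-0.082, 0.878,0.440,0.104]
```

step_arm --increments '[[[0, 0, -0.082, 0.8, -0.58, 0.1, -1], [0, 0, -0.082, 0.83, -0.52, 0.1, -1], [0, 0, -0.082, 0.86, -0.47, 0.1, -1], [0, 0, -0.082, 0.89, -0.41, 0.1, -1], [0, 0, -0.082, 0.92, -0.36, 0.1, -1]]]' --newtons 20

```text
clock: 0.6
eef_pos: [289.4, -360.2, 384.3]
eef_rot: [-3.141, -0.0, 0.647]
wrist_force: [-0.5, -0.8, 0.2]
finger_gap: 93.9
finger_force: 0.0
```

step_arm --increments '[[[0, 0, -0.082, 0.94, -0.3, 0.1, -1], [0, 0, -0.082, 0.95, -0.24, 0.1, -1], [0, 0, -0.082, 0.97, -0.17, 0.1, -1], [0, 0, -0.082, 0.98, -0.11, 0.1, -1], [0, 0, -0.082, 0.98, -0.05, 0.1, -1]]]'

```text
clock: 1.1
eef_pos: [403.6, -199.8, 364.4]
eef_rot: [-3.141, 0.0, 0.969]
wrist_force: [-0.1, -1.2, 0.4]
finger_gap: 93.7
finger_force: 0.0
```

step_arm --increments '[[[0, 0, -0.082, 0.98, 0.02, 0.1, -1], [0, 0, -0.082, 0.98, 0.08, 0.1, -1], [0, 0, -0.082, 0.97, 0.14, 0.1, -1], [0, 0, -0.082, 0.96, 0.2, 0.1, -1], [0, 0, -0.082, 0.95, 0.26, 0.1, -1]]]'

```text
clock: 1.6
eef_pos: [517.5, -39.9, 344.3]
eef_rot: [-3.141, 0.0, 1.292]
wrist_force: [0.3, -0.7, -0.3]
finger_gap: 94.2
finger_force: 0.0
```

step_arm --increments '[[[0, 0, -0.082, 0.93, 0.32, 0.1, -1], [0, 0, -0.082, 0.9, 0.38, 0.1, -1], [0, 0, -0.082, 0.88, 0.44, 0.1, -1]]]'

```text
clock: 1.9
eef_pos: [585.5, 56.3, 332.1]
eef_rot: [-3.141, 0.0, 1.485]
wrist_force: [0.6, -1.1, 0.8]
finger_gap: 94.0
finger_force: 0.0
```

```bash
sed -i 's/(i+.5)\/n/(i+1)\/n/' h.py
python3 - <<'E'
from cell import optics
from h import *
plan([(567,66,130,84.7)])
c=optics.camera("wrist");np.savez("pics/w1.npz",**c);cv2.imwrite("pics/w1.png",c["frame"][:,:,::-1])
print(c["cam_to_world"].round(2).tolist(),c["mtx"][0,0])
E
```

```text
t 1.9 tip [585.5  56.3 133.1] yaw 85.07 rp [-179.97    0.  ] gap 94.0 F [ 0.6 -1.1  0.8]
-> (567, 66, 130, 84.7) n=1
  [0,0,0.008, 0.200,-0.484,0.079]
[[1.0, -0.08, -0.02, 593.37], [-0.09, -0.96, -0.27, 135.04], [0.0, 0.27, -0.96, 311.99], [0.0, 0.0, 0.0, 1.0]] 357.74414793135685
```

View pics/w1.png

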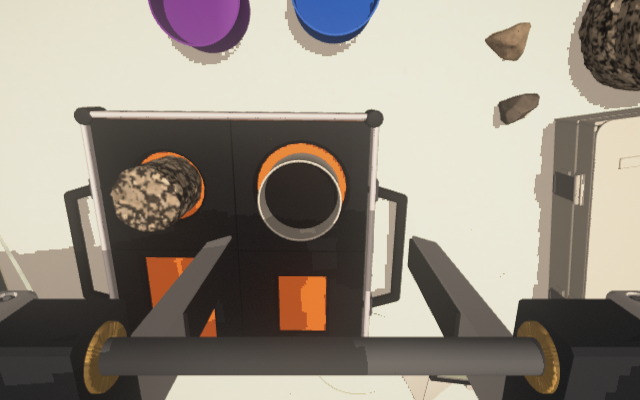

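Wrist view: open tin rim centred ~(300,200) in its orange pocket, core at (157,193), block pocket (302,303).

Run:
```python
from h import *
c=dict(np.load("pics/w1.npz"));P=pts(c);Z=P[...,2]
hsv=cv2.cvtColor(c["frame"],cv2.COLOR_RGB2HSV).astype(int);H,S,V=[hsv[...,i] for i in range(3)]
print(P[50,450],P[140,225],P[303,302])
m=(Z>46)&(Z<62)
blob(c,m,54,(245,145,355,250),"opentin")
blob(c,(H<22)&(S>170)&(V>90),14,(265,260,340,345),"blockpocket")
blob(c,(H<22)&(S>170)&(V>90),22,(245,130,355,210),"tinpocket part")
blob(c,(Z>60)&(Z<75),67,(100,145,210,240),"core")
```

```text
[ 7.00608155e+02  1.64498607e+02 -3.60143300e-01] [513.35329125 110.34051228  21.28247457] [559.4215556  -47.30594449  13.90128265]
opentin rect c [571.   63.7] size [62.8 62.3] ang 39.4 | ell [570.8  63.7] [62.2 62.7]
blockpocket rect c [559.1 -47.9] size [57.6 44. ] ang 85.1 | ell [559.6 -47.7] [50.5 68. ]
tinpocket part rect c [574.1  80.6] size [43.9 73.6] ang 76.1 | ell [569.5  61.9] [71.8 77.5]
core rect c [464.2  78.3] size [47.9 49.4] ang 89.7 | ell [463.8  78. ] [47.4 49.8]
```

```bash
python3 -c "
from h import *
plan([(569.5,64.5,100,84.7),(569.5,64.5,30,84.7)],step=36)"
```

```text
t 1.9 tip [587.3  60.  132.3] yaw 85.44 rp [-1.7997e+02 -5.0000e-02] gap 93.9 F [ 1.   4.  -1.1]
-> (569.5, 64.5, 100, 84.7) n=2
  [0,0,0.008, 0.037,-0.226,0.404]
  [0,0,0.008, 0.036,-0.227,0.404]
-> (569.5, 64.5, 30, 84.7) n=2
  [0,0,-0.000, 0.000,0.000,0.875]
  [0,0,-0.000, 0.000,0.000,0.875]
```

step_arm --increments '[[[0, 0, 0.01, 0.04, -0.23, 0.4, -1], [0, 0, 0.01, 0.04, -0.23, 0.4, -1], [0, 0, 0, 0, 0, 0, -1], [0, 0, 0, 0, 0, 0, -1]]]'

```text
clock: 2.35
eef_pos: [567.1, 59.5, 301.1]
eef_rot: [-3.142, -0.0, 1.466]
wrist_force: [-0.3, -0.5, -0.3]
finger_gap: 93.7
finger_force: 0.0
```

Run:
```python
from h import *
from cell import optics
plan([(569.5,64.5,30,84.7)])
c=optics.camera("wrist");np.savez("pics/w2.npz",**c)
P=pts(c);Z=P[...,2]
hsv=cv2.cvtColor(c["frame"],cv2.COLOR_RGB2HSV).astype(int);H,S,V=[hsv[...,i] for i in range(3)]
uv=[]
def w(x,y,z,r):
    T=np.linalg.inv(c["cam_to_world"]);q=T@[x,y,z,1];q=c["mtx"]@q[:3];u,v=q[:2]/q[2];r=r*c["mtx"][0,0]/q[2];return tuple(int(np.clip(a,0,b)) for a,b in((u-r,640),(v-r,400),(u+r,640),(v+r,400)))
for a in((Z>46)&(Z<62),54,w(570,64,54,48),"opentin"),((H<22)&(S>170)&(V>90),14,w(559,-47,14,45),"blockpocket"),((Z>60)&(Z<75),67,w(462,78,67,40),"core"),((V<75)|(S>170),22,w(507,15,22,175),"foam"):
    print(a[2]);blob(c,*a)
```

```text
t 2.4 tip [567.1  59.5 102.1] yaw 84.02 rp [-180.   -0.] gap 93.7 F [-0.3 -0.5 -0.3]
-> (569.5, 64.5, 30, 84.7) n=2
  [0,0,-0.008, 0.065,0.024,0.901]
  [0,0,-0.008, 0.065,0.024,0.901]
(251, 143, 395, 287)
opentin rect c [570.8  63.8] size [63.1 62.3] ang 84.0 | ell [570.7  63.7] [62.2 63. ]
(271, 271, 375, 376)
blockpocket rect c [560.3 -39.2] size [39.1 44.4] ang 84.0 | ell [560.4 -39.1] [45.5 52.3]
(86, 154, 213, 281)
core rect c [464.   78.4] size [48.  49.2] ang 89.8 | ell [463.7  78.1] [47.4 49.9]
(30, 48, 470, 400)
foam rect c [475.8  25.3] size [389.4 234.3] ang 5.6 | ell [500.1  10.3] [239.5 357. ]
```

step_arm --increments '[[[0, 0, -0.015, 0.12, 0.06, 0.4, -1], [0, 0, 0, 0, 0, 0.7, -1], [0, 0, 0, 0, 0, 0.7, -1], [0, 0, 0, 0, 0, 0, -1], [0, 0, 0, 0, 0, 0, 0.6]]]' --newtons 15

```text
clock: 2.9
eef_pos: [570.1, 64.2, 228.8]
eef_rot: [-3.141, 0.0, 1.478]
wrist_force: [0.3, -0.3, 0.4]
finger_gap: 89.2
finger_force: 0.0
```

step_arm --increments '[[[0, 0, 0, 0, 0, 0, 1], [0, 0, 0, 0, 0, 0, 1], [0, 0, 0, 0, 0, 0, 1], [0, 0, 0, 0, 0, 0, 1]]]'

```text
clock: 3.3
eef_pos: [569.9, 64.1, 229.4]
eef_rot: [3.14, -0.0, 1.478]
wrist_force: [-0.3, 0.6, 4.7]
finger_gap: 61.7
finger_force: 15.0
```

Run:
```python
from h import *
from cell import optics
c=optics.camera("wrist");P=pts(c);Z=P[...,2]
blob(c,(Z>46)&(Z<62),54,(170,80,480,330),"tin held")
plan([(569.9,64.1,110,84.7),(586,250,110,84.7)])
```

```text
tin held rect c [571.7  67.9] size [69.5 68.8] ang 39.2 | ell [571.2  64.6] [61.3 74.9]
t 3.4 tip [569.9  64.2  30.4] yaw 84.69 rp [ 1.7993e+02 -1.0000e-02] gap 62.1 F [-1.1  0.3  6.1]
-> (569.9, 64.1, 110, 84.7) n=2
  [0,0,-0.000, -0.001,0.000,-0.995]
  [0,0,-0.000, -0.001,0.000,-0.995]
-> (586, 250, 110, 84.7) n=5
  [0,0,-0.000, 0.933,-0.006,-0.000]
  [0,0,-0.000, 0.933,-0.006,-0.000]
  [0,0,-0.000, 0.933,-0.006,-0.000]
  [0,0,-0.000, 0.933,-0.006,-0.000]
  [0,0,-0.000, 0.933,-0.006,-0.000]
```

step_arm --increments '[[[0, 0, 0, 0, 0, -0.4, 1], [0, 0, 0, 0, 0, -0.8, 1], [0, 0, 0, 0, 0, -0.8, 1], [0, 0, 0, 0.5, 0, 0, 1], [0, 0, 0, 0.93, 0, 0, 1]]]'

```text
clock: 3.85
eef_pos: [575.2, 120.3, 309.9]
eef_rot: [3.14, -0.0, 1.475]
wrist_force: [-0.2, 1.3, -1.6]
finger_gap: 61.5
finger_force: 15.0
```

step_arm --increments '[[[0, 0, 0, 0.93, 0, 0, 1], [0, 0, 0, 0.93, 0, 0, 1], [0, 0, 0, 0.93, 0, 0, 1], [0, 0, 0, 0.43, 0, 0, 1], [0, 0, 0, 0, 0, 0, 1]]]'

```text
clock: 4.35
eef_pos: [586.7, 251.0, 308.2]
eef_rot: [-3.141, 0.0, 1.48]
wrist_force: [-0.2, -0.9, -0.9]
finger_gap: 61.9
finger_force: 15.0
```

Run:
```python
from h import *
from cell import optics
plan([(585.5,335,80,84.7)])
c=optics.camera("wrist");np.savez("pics/w3.npz",**c);cv2.imwrite("pics/w3.png",c["frame"][:,:,::-1])
P=pts(c);Z=P[...,2]
for z in (5,):
    m=(Z>8)&(Z<22)&(np.hypot(P[...,0]-586,P[...,1]-335)<75)
    blob(c,m,14,(0,0,640,400),"dish")
```

```text
t 4.3 tip [586.7 251.  109.2] yaw 84.83 rp [-1.7997e+02  1.0000e-02] gap 61.9 F [-0.2 -0.9 -0.9]
-> (585.5, 335, 80, 84.7) n=3
  [0,0,0.001, 0.696,-0.073,0.243]
  [0,0,0.001, 0.696,-0.074,0.243]
  [0,0,0.001, 0.696,-0.074,0.243]
dish rect c [588.3 336.4] size [114.5 114.3] ang 40.4 | ell [588.4 336.3] [114.2 114.3]
```

View pics/w3.png

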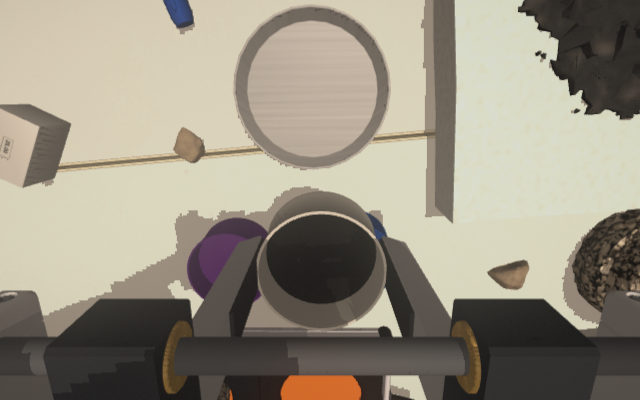

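step_arm --increments '[[[0, 0, 0, 0.5, -0.04, 0, 1], [0, 0, 0, 0.8, -0.07, 0, 1], [0, 0, 0, 0.81, -0.07, 0.2, 1], [0, 0, 0, 0, 0, 0.7, 1], [0, 0, 0, 0, 0, 0.7, 1]]]'

```text
clock: 4.9
eef_pos: [587.6, 334.4, 244.2]
eef_rot: [3.141, -0.001, 1.478]
wrist_force: [-0.3, -0.8, -1.9]
finger_gap: 61.9
finger_force: 15.0
```

step_arm --increments '[[[0, 0, 0, 0, 0, 0.35, 1], [0, 0, 0, 0, 0, 0.1, 1], [0, 0, 0, 0, 0, 0, 1]]]'

```text
clock: 5.2
eef_pos: [587.9, 333.8, 227.1]
eef_rot: [3.141, -0.0, 1.477]
wrist_force: [-0.3, 0.5, -0.3]
finger_gap: 61.5
finger_force: 15.0
```

step_arm --increments '[[[0, 0, 0, 0.03, 0, 0.1, 1], [0, 0, 0, 0, 0, 0.06, 1], [0, 0, 0, 0, 0, 0.03, 1], [0, 0, 0, 0, 0, 0, 1]]]'

```text
clock: 5.6
eef_pos: [587.7, 335.2, 219.2]
eef_rot: [3.141, -0.0, 1.478]
wrist_force: [0.5, 0.3, -0.9]
finger_gap: 62.0
finger_force: 15.0
```

step_arm --increments '[[[0, 0, 0, 0, 0, 0.03, 1], [0, 0, 0, 0, 0, 0, 1], [0, 0, 0, 0, 0, 0, 1]]]'

```text
clock: 5.9
eef_pos: [587.7, 335.3, 218.4]
eef_rot: [3.141, -0.0, 1.478]
wrist_force: [-1.4, -1.2, 5.4]
finger_gap: 62.0
finger_force: 15.0
```

step_arm --increments '[[[0, 0, 0, 0, 0, 0, -0.75], [0, 0, 0, 0, 0, 0, -0.75], [0, 0, 0, 0, 0, 0, -0.75], [0, 0, 0, 0, 0, -0.4, -0.8], [0, 0, 0, 0, 0, -1, -0.8]]]'

```text
clock: 6.4
eef_pos: [587.2, 335.0, 271.9]
eef_rot: [-3.137, 0.003, 1.478]
wrist_force: [1.1, 0.4, 0.1]
finger_gap: 84.5
finger_force: 0.0
```

step_arm --increments '[[[0, 0, 0, 0, 0, -0.8, -0.8], [0, 0, 0, 0, 0, 0, -0.8]]]'

```text
clock: 6.6
eef_pos: [588.1, 335.5, 312.5]
eef_rot: [3.134, -0.005, 1.478]
wrist_force: [1.0, -0.4, 0.6]
finger_gap: 84.5
finger_force: 0.0
```

Run:
```python
from h import *
from cell import optics
c=optics.camera("top");P=pts(c);Z=P[...,2]+1.5
f=c["frame"][:,:,::-1];cv2.imwrite("pics/t2.png",cv2.resize(f[130:290,150:390],(720,480)))
blob(c,(Z>27)&(Z<40)&(np.hypot(P[...,0]-367,P[...,1]-316)<50),34,(160,230,230,290),"block")
blob(c,(Z>22)&(Z<52)&(np.hypot(P[...,0]-587,P[...,1]-335)<60),43,(0,0,640,400),"tin")
plan([(375,316,100,58.2)])
```

```text
Traceback (most recent call last):
  File "h.py", line 13, in blob
    k=max(cv2.findContours(w,cv2.RETR_EXTERNAL,cv2.CHAIN_APPROX_NONE)[0],key=cv2.contourArea)
ValueError: max() iterable argument is empty
```

View pics/t2.png

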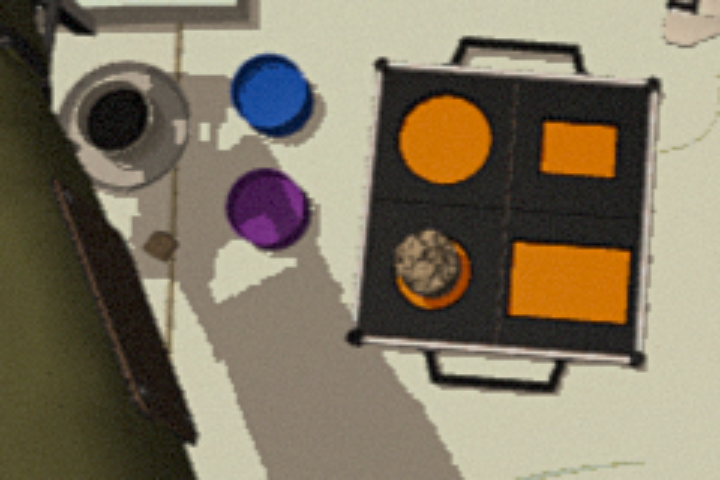

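The open tin stands in the dish (crop ~(113,118)), and the tin pocket is now fully visible at ~(445,138). The arm hides the block.

Run:
```python
from h import *
from cell import optics
c=optics.camera("top")
hsv=cv2.cvtColor(c["frame"],cv2.COLOR_RGB2HSV).astype(int);H,S,V=[hsv[...,i] for i in range(3)]
org=(H<22)&(S>170)&(V>90)
blob(c,org,14,(275,155,318,195),"tinpocket")
blob(c,org,14,(322,165,362,195),"blockpocket");blob(c,org,14,(315,205,366,242),"crayonpocket")
plan([(380,260,110,58.2)])
```

```text
tinpocket rect c [568.8  66.1] size [75.6 72.3] ang 88.9 | ell [568.3  66.1] [72.9 75.5]
blockpocket rect c [557.6 -45.4] size [61.6 43.4] ang 84.4 | ell [557.5 -45.4] [47.6 72. ]
crayonpocket rect c [446.1 -34.8] size [96.6 59.9] ang 84.5 | ell [445.9 -34.8] [ 66.5 115.7]
t 6.7 tip [587.6 335.2 108.2] yaw 84.69 rp [ 1.7991e+02 -6.0000e-02] gap 84.5 F [-0.9 -0.1 -0.2]
-> (380, 260, 110, 58.2) n=6
  [0,0,0.098, -0.455,-0.800,-0.007]
  [0,0,0.098, -0.515,-0.762,-0.007]
  [0,0,0.098, -0.572,-0.720,-0.007]
  [0,0,0.098, -0.626,-0.674,-0.007]
  [0,0,0.098, -0.676,-0.624,-0.007]
  [0,0,0.098, -0.722,-0.570,-0.007]
```

```bash
python3 -c "
from h import *
plan([(362,310,110,58.2)])"
```

```text
t 6.7 tip [587.6 335.2 108.2] yaw 84.69 rp [ 1.7991e+02 -6.0000e-02] gap 84.5 F [-0.9 -0.1 -0.2]
-> (362, 310, 110, 58.2) n=6
  [0,0,0.098, -0.262,-0.909,-0.007]
  [0,0,0.098, -0.331,-0.886,-0.007]
  [0,0,0.098, -0.399,-0.858,-0.007]
  [0,0,0.098, -0.464,-0.825,-0.007]
  [0,0,0.098, -0.526,-0.786,-0.007]
  [0,0,0.098, -0.585,-0.744,-0.007]
```

step_arm --increments '[[[0, 0, 0.098, -0.26, -0.91, 0, -0.8], [0, 0, 0.098, -0.33, -0.89, 0, -0.8], [0, 0, 0.098, -0.4, -0.86, 0, -0.8], [0, 0, 0.098, -0.46, -0.83, 0, -0.8], [0, 0, 0.098, -0.53, -0.79, 0, -0.8]]]'

```text
clock: 7.2
eef_pos: [399.5, 299.5, 304.9]
eef_rot: [-3.141, 0.002, 1.09]
wrist_force: [0.1, 1.3, 0.5]
finger_gap: 84.6
finger_force: 0.0
```

step_arm --increments '[[[0, 0, 0.098, -0.58, -0.74, 0, -0.8], [0, 0, 0, 0, 0, 0, -0.8], [0, 0, 0, 0, 0, 0, -0.8]]]'

```text
clock: 7.5
eef_pos: [364.0, 293.1, 305.7]
eef_rot: [-3.142, 0.0, 1.018]
wrist_force: [0.5, 0.4, 0.7]
finger_gap: 84.4
finger_force: 0.0
```

Run:
```python
from h import *
from cell import optics
c=optics.camera("wrist");np.savez("pics/w4.npz",**c);cv2.imwrite("pics/w4.png",c["frame"][:,:,::-1])
P=pts(c);Z=P[...,2]
blob(c,(Z>29)&(Z<40)&(np.hypot(P[...,0]-367,P[...,1]-316)<45),34,(0,0,640,400),"block")
plan([(368,316,12,58.2)])
```

```text
block rect c [370.1 318. ] size [49.2 33.8] ang 58.3 | ell [370.1 318. ] [38.2 59.3]
t 7.5 tip [364.6 293.2 106.7] yaw 58.29 rp [1.8e+02 1.0e-02] gap 84.5 F [ 0.  -0.  -0.5]
-> (368, 316, 12, 58.2) n=3
  [0,0,0.001, 0.176,-0.076,0.789]
  [0,0,0.001, 0.176,-0.076,0.789]
  [0,0,0.001, 0.176,-0.076,0.789]
```

View pics/w4.png

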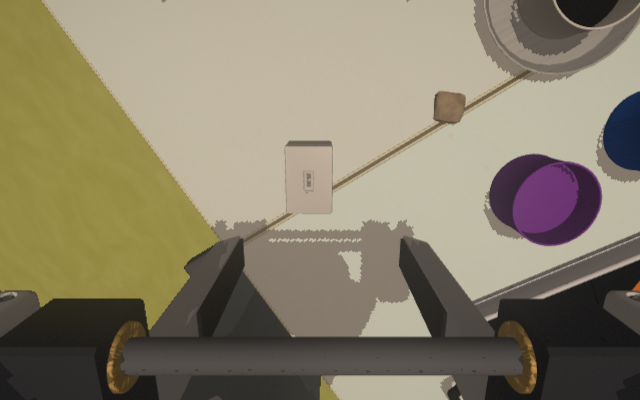

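step_arm --increments '[[[0, 0, 0, 0.56, -0.22, 0, -0.6], [0, 0, 0, 0, 0, 0.7, -0.4], [0, 0, 0, 0, 0, 0.8, -0.3], [0, 0, 0, 0, 0, 0.65, -0.3], [0, 0, 0, 0, 0, 0.2, -0.3]]]' --newtons 30

```text
clock: 8.05
eef_pos: [368.9, 316.4, 209.1]
eef_rot: [-3.14, 0.004, 1.016]
wrist_force: [0.8, 0.4, 0.5]
finger_gap: 61.2
finger_force: 0.0
```

step_arm --increments '[[[0, 0, 0, 0, 0, 0, 0], [0, 0, 0, 0, 0, 0, 1], [0, 0, 0, 0, 0, 0, 1], [0, 0, 0, 0, 0, 0, 1], [0, 0, 0, 0, 0, 0, 1]]]'

```text
clock: 8.55
eef_pos: [368.8, 316.9, 212.9]
eef_rot: [3.141, -0.002, 1.016]
wrist_force: [-1.0, -0.8, 6.6]
finger_gap: 33.8
finger_force: 30.0
```

```bash
python3 -c "
from h import *
plan([(368.8,316.9,110,58.2),(558,-50,110,84.6)])"
```

```text
t 8.6 tip [368.8 316.9  13.9] yaw 58.24 rp [ 1.7996e+02 -1.0000e-01] gap 33.8 F [-1.  -0.8  6.6]
-> (368.8, 316.9, 110, 58.2) n=3
  [0,0,0.000, 0.000,0.000,-0.801]
  [0,0,0.000, 0.000,0.000,-0.801]
  [0,0,0.000, 0.000,0.000,-0.801]
-> (558, -50, 110, 84.6) n=11
  [0,0,-0.053, -0.515,0.784,-0.000]
  [0,0,-0.053, -0.548,0.762,-0.000]
  [0,0,-0.053, -0.579,0.738,-0.000]
  [0,0,-0.053, -0.610,0.713,-0.000]
  [0,0,-0.053, -0.639,0.687,-0.000]
  [0,0,-0.053, -0.667,0.660,-0.000]
  [0,0,-0.053, -0.694,0.631,-0.000]
  [0,0,-0.053, -0.720,0.602,-0.000]
  [0,0,-0.053, -0.745,0.571,-0.000]
  [0,0,-0.053, -0.768,0.539,-0.000]
  [0,0,-0.053, -0.790,0.507,-0.000]
```

```bash
sed -i 's/(i+1)\/n/i\/n/' h.py; python3 -c "
from h import *
plan([(368.8,316.9,110,58.2),(558,-50,110,84.6)])"
```

```text
t 8.6 tip [368.8 316.9  13.9] yaw 58.24 rp [ 1.7996e+02 -1.0000e-01] gap 33.8 F [-1.  -0.8  6.6]
-> (368.8, 316.9, 110, 58.2) n=3
  [0,0,0.000, 0.000,0.000,-0.801]
  [0,0,0.000, 0.000,0.000,-0.801]
  [0,0,0.000, 0.000,0.000,-0.801]
-> (558, -50, 110, 84.6) n=11
  [0,0,-0.053, -0.482,0.805,-0.000]
  [0,0,-0.053, -0.515,0.784,-0.000]
  [0,0,-0.053, -0.548,0.762,-0.000]
  [0,0,-0.053, -0.579,0.738,-0.000]
  [0,0,-0.053, -0.610,0.713,-0.000]
  [0,0,-0.053, -0.639,0.687,-0.000]
  [0,0,-0.053, -0.667,0.660,-0.000]
  [0,0,-0.053, -0.694,0.631,-0.000]
  [0,0,-0.053, -0.720,0.602,-0.000]
  [0,0,-0.053, -0.745,0.571,-0.000]
  [0,0,-0.053, -0.768,0.539,-0.000]
```

step_arm --increments '[[[0, 0, 0, 0, 0, -0.4, 1], [0, 0, 0, 0, 0, -0.8, 1], [0, 0, 0, 0, 0, -0.8, 1], [0, 0, 0, 0, 0, -0.4, 1], [0, 0, -0.053, -0.48, 0.8, 0, 1]]]'

```text
clock: 9.05
eef_pos: [385.0, 285.1, 310.4]
eef_rot: [3.14, -0.004, 1.062]
wrist_force: [1.4, -0.5, -3.9]
finger_gap: 33.9
finger_force: 30.0
```

step_arm --increments '[[[0, 0, -0.053, -0.52, 0.78, 0, 1], [0, 0, -0.053, -0.55, 0.76, 0, 1], [0, 0, -0.053, -0.58, 0.74, 0, 1], [0, 0, -0.053, -0.61, 0.71, 0, 1], [0, 0, -0.053, -0.64, 0.69, 0, 1]]]'

```text
clock: 9.55
eef_pos: [471.6, 115.0, 307.9]
eef_rot: [-3.141, 0.0, 1.268]
wrist_force: [0.4, -0.0, -4.0]
finger_gap: 33.7
finger_force: 30.0
```

step_arm --increments '[[[0, 0, -0.053, -0.67, 0.66, 0, 1], [0, 0, -0.053, -0.69, 0.63, 0, 1], [0, 0, -0.053, -0.72, 0.6, 0, 1], [0, 0, -0.053, -0.74, 0.57, 0, 1], [0, 0, -0.053, -0.77, 0.54, 0, 1]]]'

```text
clock: 10.05
eef_pos: [557.3, -51.7, 307.8]
eef_rot: [-3.141, -0.0, 1.476]
wrist_force: [-0.0, 0.4, -3.6]
finger_gap: 33.7
finger_force: 30.0
```

step_arm --increments '[[[0, 0, 0, 0, 0, 0, 1], [0, 0, 0, 0, 0, 0, 1]]]'

```text
clock: 10.25
eef_pos: [556.8, -50.7, 307.4]
eef_rot: [-3.141, -0.0, 1.473]
wrist_force: [0.6, -0.1, -4.4]
finger_gap: 33.4
finger_force: 30.0
```

Run:
```python
from h import *
from cell import optics
plan([(558,-46.2,45,84.6)])
c=optics.camera("wrist");np.savez("pics/w5.npz",**c);cv2.imwrite("pics/w5.png",c["frame"][:,:,::-1])
P=pts(c);Z=P[...,2]
m=(Z>114)&(Z<145)&(np.hypot(P[...,0]-558,P[...,1]+50)<60)
print(np.nanmedian(Z[m]) if m.any() else None)
hsv=cv2.cvtColor(c["frame"],cv2.COLOR_RGB2HSV).astype(int);H,S,V=[hsv[...,i] for i in range(3)]
org=(H<22)&(S>170)&(V>90)
blob(c,org&(np.hypot(P[...,0]-568,P[...,1]-66)<60),14,(0,0,640,400),"tinpocket")
blob(c,org&(np.hypot(P[...,0]-446,P[...,1]+35)<70),14,(0,0,640,400),"crayonpocket")
```

```text
t 10.2 tip [556.8 -50.7 108.4] yaw 84.37 rp [-1.7994e+02 -1.0000e-02] gap 33.4 F [ 0.6 -0.1 -4.4]
-> (558, -46.2, 45, 84.6) n=2
  [0,0,-0.003, 0.058,0.009,0.793]
  [0,0,-0.003, 0.058,0.009,0.793]
128.17638420504147
tinpocket rect c [569.5  60.1] size [66.6 75.8] ang 84.4 | ell [569.8  62.5] [69.3 77.2]
crayonpocket rect c [447.4 -35.9] size [94.4 59.2] ang 84.5 | ell [447.5 -35.7] [ 67.2 114.6]
```

View pics/w5.png

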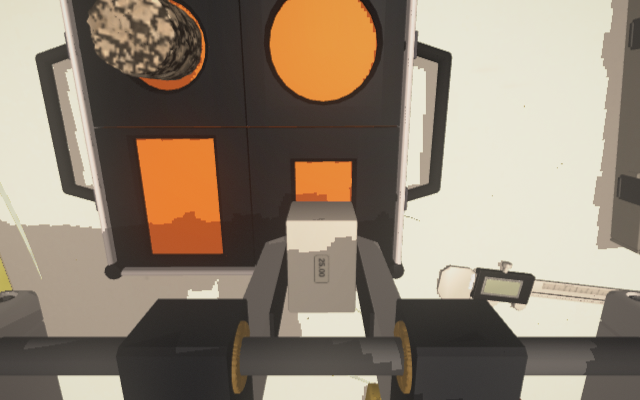

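Block held squarely at ~(321,260), its pocket just ahead at (323,185). The core is undisturbed.

Run:
```python
from h import *
c=dict(np.load("pics/w5.npz"));P=pts(c);Z=P[...,2]
m=(Z>123)&(Z<134)&(np.hypot(P[...,0]-558,P[...,1]+50)<45);m[:,:285]=0;m[:,360:]=0
blob(c,m,128.4,(0,0,640,400),"blocktop")
```

```text
blocktop rect c [558.3 -49.3] size [50.5 35.8] ang 84.4 | ell [558.  -49.4] [39. 60.]
```

step_arm --increments '[[[0, 0, -0.004, 0.09, 0.02, 0.3, 1], [0, 0, 0, 0, 0, 0.7, 1], [0, 0, 0, 0, 0, 0.5, 1], [0, 0, 0, 0, 0, 0.2, 1], [0, 0, 0, 0, 0, 0, 1]]]'

```text
clock: 10.8
eef_pos: [557.8, -46.0, 238.7]
eef_rot: [-3.139, -0.0, 1.478]
wrist_force: [0.3, -0.4, -4.5]
finger_gap: 33.6
finger_force: 30.0
```

step_arm --increments '[[[0, 0, 0, 0, 0, 0.1, 1], [0, 0, 0, 0, 0, 0.07, 1], [0, 0, 0, 0, 0, 0, 1]]]'

```text
clock: 11.1
eef_pos: [558.1, -46.7, 233.3]
eef_rot: [3.141, 0.0, 1.477]
wrist_force: [0.2, -0.2, -4.1]
finger_gap: 33.8
finger_force: 30.0
```

step_arm --increments '[[[0, 0, 0, 0, 0, 0.07, 1], [0, 0, 0, 0, 0, 0.05, 1], [0, 0, 0, 0, 0, 0.02, 1], [0, 0, 0, 0, 0, 0, 1]]]'

```text
clock: 11.5
eef_pos: [558.1, -46.7, 227.4]
eef_rot: [-3.141, -0.0, 1.477]
wrist_force: [0.6, 0.2, -4.5]
finger_gap: 34.0
finger_force: 30.0
```

step_arm --increments '[[[0, 0, 0, 0, 0, 0.03, 1], [0, 0, 0, 0, 0, 0, 1], [0, 0, 0, 0, 0, 0, 1]]]'

```text
clock: 11.8
eef_pos: [558.2, -46.8, 226.9]
eef_rot: [3.141, 0.0, 1.477]
wrist_force: [-4.1, 0.4, 6.1]
finger_gap: 34.0
finger_force: 30.0
```

step_arm --increments '[[[0, 0, 0, 0, 0, 0, -0.2], [0, 0, 0, 0, 0, 0, -0.2], [0, 0, 0, 0, 0, 0, -0.2], [0, 0, 0, 0, 0, -0.4, -0.2], [0, 0, 0, 0, 0, -0.9, -0.4]]]'

```text
clock: 12.3
eef_pos: [557.7, -46.7, 276.5]
eef_rot: [-3.137, -0.0, 1.477]
wrist_force: [0.5, -0.6, 0.8]
finger_gap: 61.2
finger_force: 0.0
```

step_arm --increments '[[[0, 0, 0, 0, 0, -0.6, -0.6], [0, 0, 0, 0, 0, 0, -0.6]]]'

```text
clock: 12.5
eef_pos: [558.6, -46.8, 305.6]
eef_rot: [3.136, 0.0, 1.477]
wrist_force: [-0.3, 0.0, -0.8]
finger_gap: 74.3
finger_force: 0.0
```

```bash
python3 -c "
from h import *
plan([(596,-300,105,78.2)])"
```

```text
t 12.5 tip [558.6 -46.8 106.6] yaw 84.64 rp [1.7967e+02 1.0000e-02] gap 74.3 F [-0.3  0.  -0.8]
-> (596, -300, 105, 78.2) n=7
  [0,0,0.020, -0.888,0.217,0.006]
  [0,0,0.020, -0.884,0.232,0.006]
  [0,0,0.020, -0.881,0.246,0.006]
  [0,0,0.020, -0.877,0.260,0.006]
  [0,0,0.020, -0.872,0.274,0.006]
  [0,0,0.020, -0.868,0.288,0.006]
  [0,0,0.020, -0.863,0.302,0.006]
```

step_arm --increments '[[[0, 0, 0.02, -0.89, 0.22, 0, -0.6], [0, 0, 0.02, -0.88, 0.23, 0, -0.6], [0, 0, 0.02, -0.88, 0.25, 0, -0.6], [0, 0, 0.02, -0.88, 0.26, 0, -0.6], [0, 0, 0.02, -0.87, 0.27, 0, -0.6]]]'

```text
clock: 13.0
eef_pos: [585.0, -229.0, 301.2]
eef_rot: [-3.141, -0.0, 1.398]
wrist_force: [-0.3, 0.4, -0.2]
finger_gap: 75.1
finger_force: 0.0
```

step_arm --increments '[[[0, 0, 0.02, -0.87, 0.29, 0, -0.6], [0, 0, 0.02, -0.86, 0.3, 0, -0.6], [0, 0, 0, 0, 0, 0, -0.6], [0, 0, 0, 0, 0, 0, -0.6]]]'

```text
clock: 13.4
eef_pos: [595.7, -300.2, 300.9]
eef_rot: [-3.14, -0.001, 1.366]
wrist_force: [-0.7, 0.7, -0.2]
finger_gap: 75.1
finger_force: 0.0
```

Run:
```python
from h import *
from cell import optics
c=optics.camera("wrist");np.savez("pics/w6.npz",**c);cv2.imwrite("pics/w6.png",c["frame"][:,:,::-1])
P=pts(c);Z=P[...,2]
hsv=cv2.cvtColor(c["frame"],cv2.COLOR_RGB2HSV).astype(int);H,S,V=[hsv[...,i] for i in range(3)]
blob(c,(H>20)&(H<35)&(S>120)&(V>100)&(Z>18)&(Z<27)&(np.hypot(P[...,0]-598,P[...,1]+284)<70),22,(0,0,640,400),"crayon")
hh=(Z>42)&(Z<55)&(np.hypot(P[...,0]-559,P[...,1]+46)<50)
if hh.any(): blob(c,hh,48,(0,0,640,400),"block in pocket")
plan([(597.5,-285,10.5,78.2)])
```

```text
crayon rect c [ 600.1 -286.1] size [85.  49.4] ang 77.9 | ell [ 600.7 -284.7] [56.4 97.2]
t 13.4 tip [ 595.8 -299.4  102.2] yaw 78.35 rp [-1.7993e+02 -4.0000e-02] gap 75.0 F [ 0.5  0.7 -1.2]
-> (597.5, -285, 10.5, 78.2) n=3
  [0,0,0.001, 0.120,-0.010,0.764]
  [0,0,0.001, 0.120,-0.010,0.764]
  [0,0,0.001, 0.120,-0.010,0.764]
```

View pics/w6.png

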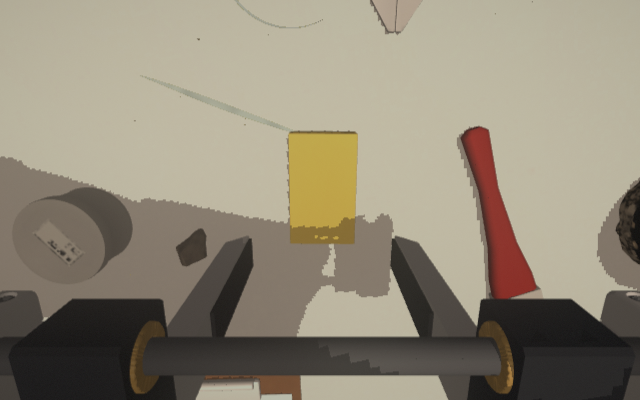

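step_arm --increments '[[[0, 0, 0.006, 0.36, 0, 0.3, -0.6], [0, 0, 0, 0, 0, 0.7, -0.5], [0, 0, 0, 0, 0, 0.7, -0.5], [0, 0, 0, 0, 0, 0.4, -0.4], [0, 0, 0, 0, 0, 0.2, -0.4]]]' --newtons 15

```text
clock: 13.95
eef_pos: [598.8, -284.3, 208.4]
eef_rot: [-3.139, -0.001, 1.364]
wrist_force: [0.6, 0.4, 0.8]
finger_gap: 66.1
finger_force: 0.0
```

step_arm --increments '[[[0, 0, 0, 0, 0, 0, -0.3], [0, 0, 0, 0, 0, 0, 0.3], [0, 0, 0, 0, 0, 0, 1], [0, 0, 0, 0, 0, 0, 1]]]'

```text
clock: 14.35
eef_pos: [599.0, -285.8, 211.6]
eef_rot: [3.14, 0.0, 1.363]
wrist_force: [-0.0, -0.0, 4.2]
finger_gap: 49.8
finger_force: 15.0
```

```bash
python3 -c "
from h import *
plan([(599,-285.8,93,78.1),(447,-40,93,84.5)])"
```

```text
t 14.3 tip [ 599.  -285.8   12.6] yaw 78.07 rp [1.7989e+02 2.0000e-02] gap 49.8 F [-0.  -0.   4.2]
-> (599, -285.8, 93, 78.1) n=3
  [0,0,-0.000, -0.000,-0.000,-0.670]
  [0,0,-0.000, -0.000,-0.000,-0.670]
  [0,0,-0.000, -0.000,-0.000,-0.670]
-> (447, -40, 93, 84.5) n=8
  [0,0,-0.018, 0.654,-0.623,-0.000]
  [0,0,-0.018, 0.662,-0.614,-0.000]
  [0,0,-0.018, 0.671,-0.605,-0.000]
  [0,0,-0.018, 0.679,-0.595,-0.000]
  [0,0,-0.018, 0.687,-0.586,-0.000]
  [0,0,-0.018, 0.696,-0.576,-0.000]
  [0,0,-0.018, 0.704,-0.566,-0.000]
  [0,0,-0.018, 0.711,-0.556,-0.000]
```

step_arm --increments '[[[0, 0, 0, 0, 0, -0.3, 1], [0, 0, 0, 0, 0, -0.8, 1], [0, 0, 0, 0, 0, -0.8, 1], [0, 0, 0, 0, 0, -0.2, 1], [0, 0, -0.018, 0.65, -0.62, 0, 1]]]'

```text
clock: 14.85
eef_pos: [580.2, -256.9, 295.9]
eef_rot: [3.138, 0.001, 1.375]
wrist_force: [0.2, 0.1, -1.4]
finger_gap: 49.8
finger_force: 15.0
```

step_arm --increments '[[[0, 0, -0.018, 0.66, -0.61, 0, 1], [0, 0, -0.018, 0.67, -0.6, 0, 1], [0, 0, -0.018, 0.68, -0.6, 0, 1], [0, 0, -0.018, 0.69, -0.59, 0, 1], [0, 0, -0.018, 0.7, -0.58, 0, 1]]]'

```text
clock: 15.35
eef_pos: [483.6, -100.2, 294.0]
eef_rot: [-3.141, -0.0, 1.448]
wrist_force: [0.6, 0.1, -0.1]
finger_gap: 50.0
finger_force: 15.0
```

step_arm --increments '[[[0, 0, -0.018, 0.7, -0.57, 0, 1], [0, 0, -0.018, 0.71, -0.56, 0, 1], [0, 0, 0, 0, 0, 0, 1], [0, 0, 0, 0, 0, 0, 1]]]'

```text
clock: 15.75
eef_pos: [446.3, -39.8, 294.4]
eef_rot: [3.141, 0.0, 1.477]
wrist_force: [0.7, -0.0, -0.8]
finger_gap: 49.7
finger_force: 15.0
```

Run:
```python
from h import *
from cell import optics
plan([(447,-36,30,84.5)])
c=optics.camera("wrist");np.savez("pics/w7.npz",**c);cv2.imwrite("pics/w7.png",c["frame"][:,:,::-1])
P=pts(c);Z=P[...,2]
hsv=cv2.cvtColor(c["frame"],cv2.COLOR_RGB2HSV).astype(int);H,S,V=[hsv[...,i] for i in range(3)]
y=(H>22)&(H<35)&(S>120)&(V>60)&(Z>80);print(np.nanmedian(Z[y]))
blob(c,y,102.5,(0,0,640,400),"crayon held")
hh=(Z>42)&(Z<55)&(np.hypot(P[...,0]-559,P[...,1]+46)<50)
if hh.any(): blob(c,hh,48,(0,0,640,400),"block in pocket")
org=(H<22)&(S>170)&(V>90)
blob(c,org&(np.hypot(P[...,0]-568,P[...,1]-66)<60),14,(0,0,640,400),"tinpocket")
```

```text
t 15.8 tip [446.3 -39.8  95.4] yaw 84.61 rp [1.7997e+02 1.0000e-02] gap 49.7 F [ 0.7 -0.  -0.8]
-> (447, -36, 30, 84.5) n=2
  [0,0,0.001, 0.048,0.004,0.818]
  [0,0,0.001, 0.048,0.004,0.818]
104.65162489075674
crayon held rect c [449.8 -17.2] size [35.5 50. ] ang 84.6 | ell [448.7 -15.2] [37.4 57.7]
block in pocket rect c [557.9 -45.5] size [49.7 36. ] ang 84.6 | ell [558.1 -45.4] [40.6 59.3]
tinpocket rect c [570.3  58.8] size [63.5 74.5] ang 84.6 | ell [570.5  61.6] [66.7 76.4]
```

View pics/w7.png

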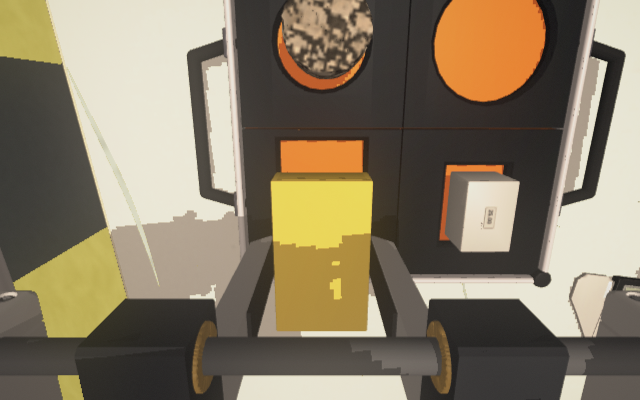

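The crayon box is held level at ~(322,255), with its pocket ahead at (322,155). The block sits down in its pocket at (485,210).

Run:
```python
from h import *
c=dict(np.load("pics/w7.npz"));P=pts(c)
hsv=cv2.cvtColor(c["frame"],cv2.COLOR_RGB2HSV).astype(int);H,S,V=[hsv[...,i] for i in range(3)]
m=(H>20)&(H<35)&(S>100)&(V>60);m[:172]=0;m[:,:265]=0;m[:,380:]=0
col=np.where(m[:,300])[0];print(col.min(),col.max())
print("Z col",P[185:330:20,300,2].round(1))
blob(c,m,104.8,(0,0,640,400),"held")
org=(H<20)&(S>170)&(V>90);org[172:]=0
k=np.where(org[:,322]&(np.arange(400)>120))[0];print(k.min(),ray(c,[(322,k.min())],14), ray(c,[(322,k.min()-2)],17))
r=np.where(org[155,260:380])[0]+260;print(r.min(),r.max(),ray(c,[((r.min()+r.max())/2,155)],14))
```

```text
174 330
Z col [104.6 104.4 104.6 103.8 105.4 104.5 104.9 104.5]
held rect c [447.6 -38.7] size [87.6 50.3] ang 84.6 | ell [447.5 -39.4] [ 57.5 101.2]
140 [[452.92148746  10.77320088  14.        ]] [[453.07470917  12.50343788  17.        ]]
280 362 [[4.51183552e+02 3.50818571e-02 1.40000000e+01]]
```

step_arm --increments '[[[0, 0, 0, 0.09, 0.01, 0.3, 1], [0, 0, 0, 0, 0, 0.7, 1], [0, 0, 0, 0, 0, 0.4, 1], [0, 0, 0, 0, 0, 0.1, 1], [0, 0, 0, 0, 0, 0, 1]]]'

```text
clock: 16.3
eef_pos: [447.2, -36.8, 233.5]
eef_rot: [-3.14, -0.0, 1.475]
wrist_force: [-0.2, -0.7, -1.5]
finger_gap: 50.0
finger_force: 15.0
```

step_arm --increments '[[[0, 0, 0, 0, 0, 0.07, 1], [0, 0, 0, 0, 0, 0.05, 1], [0, 0, 0, 0, 0, 0, 1]]]'

```text
clock: 16.6
eef_pos: [447.2, -36.6, 229.6]
eef_rot: [3.141, 0.0, 1.476]
wrist_force: [-0.4, -0.7, -0.9]
finger_gap: 50.0
finger_force: 15.0
```

step_arm --increments '[[[0, 0, 0, 0.01, 0, 0.05, 1], [0, 0, 0, 0, 0, 0.03, 1], [0, 0, 0, 0, 0, 0.03, 1], [0, 0, 0, 0, 0, 0, 1], [0, 0, 0, 0, 0, 0, 1]]]'

```text
clock: 17.1
eef_pos: [447.2, -36.1, 225.4]
eef_rot: [3.142, 0.0, 1.476]
wrist_force: [-1.7, 1.0, 6.0]
finger_gap: 49.9
finger_force: 15.0
```

step_arm --increments '[[[0, 0, 0, 0, 0, 0, -0.4], [0, 0, 0, 0, 0, 0, -0.45], [0, 0, 0, 0, 0, 0, -0.45], [0, 0, 0, 0, 0, -0.4, -0.45], [0, 0, 0, 0, 0, -0.9, -0.6]]]'

```text
clock: 17.6
eef_pos: [446.7, -36.1, 275.7]
eef_rot: [-3.137, -0.0, 1.476]
wrist_force: [1.4, 0.4, 1.3]
finger_gap: 72.5
finger_force: 0.0
```

step_arm --increments '[[[0, 0, 0, 0, 0, -0.6, -0.9], [0, 0, 0, 0, 0, 0, -0.9]]]'

```text
clock: 17.8
eef_pos: [447.6, -36.2, 303.9]
eef_rot: [3.136, 0.0, 1.476]
wrist_force: [0.1, -0.0, -1.2]
finger_gap: 86.9
finger_force: 0.0
```

```bash
python3 -c "
from h import *
plan([(398,-290,105,50)])"
```

```text
t 17.8 tip [447.6 -36.2 104.9] yaw 84.56 rp [1.7971e+02 2.0000e-02] gap 86.9 F [ 0.1 -0.  -1.2]
-> (398, -290, 105, 50) n=7
  [0,0,0.110, -0.919,-0.090,-0.001]
  [0,0,0.110, -0.924,-0.011,-0.001]
  [0,0,0.110, -0.921,0.068,-0.001]
  [0,0,0.110, -0.912,0.147,-0.001]
  [0,0,0.110, -0.896,0.225,-0.001]
  [0,0,0.110, -0.873,0.302,-0.001]
  [0,0,0.110, -0.844,0.376,-0.001]
```

step_arm --increments '[[[0, 0, 0.11, -0.92, -0.09, 0, -1], [0, 0, 0.11, -0.92, -0.01, 0, -1], [0, 0, 0.11, -0.92, 0.07, 0, -1], [0, 0, 0.11, -0.91, 0.15, 0, -1], [0, 0, 0.11, -0.9, 0.22, 0, -1]]]'

```text
clock: 18.3
eef_pos: [411.0, -218.7, 300.3]
eef_rot: [-3.141, -0.0, 1.04]
wrist_force: [1.2, 0.4, 0.5]
finger_gap: 93.9
finger_force: 0.0
```

step_arm --increments '[[[0, 0, 0.11, -0.87, 0.3, 0, -1], [0, 0, 0.11, -0.84, 0.38, 0, -1], [0, 0, 0, 0, 0, 0, -1], [0, 0, 0, 0, 0, 0, -1]]]'

```text
clock: 18.7
eef_pos: [397.2, -289.9, 300.1]
eef_rot: [-3.14, -0.0, 0.87]
wrist_force: [1.0, 0.0, 0.2]
finger_gap: 93.9
finger_force: 0.0
```

Run:
```python
from h import *
from cell import optics
c=optics.camera("wrist");np.savez("pics/w8.npz",**c);cv2.imwrite("pics/w8.png",c["frame"][:,:,::-1])
P=pts(c);Z=P[...,2]
blob(c,(Z>38)&(Z<50)&(np.hypot(P[...,0]-407,P[...,1]+279)<50),44,(0,0,640,400),"lid")
plan([(407,-280,20,50)])
```

```text
lid rect c [ 409.2 -279.9] size [65.1 64.6] ang 49.9 | ell [ 409.1 -280.2] [64.5 65.2]
t 18.8 tip [ 397.5 -289.3  101.3] yaw 49.94 rp [-1.7993e+02 -1.0000e-02] gap 94.2 F [ 0.8 -0.2  0.9]
-> (407, -280, 20, 50) n=3
  [0,0,-0.000, 0.110,0.011,0.677]
  [0,0,-0.000, 0.110,0.011,0.677]
  [0,0,-0.000, 0.110,0.011,0.677]
```

View pics/w8.png

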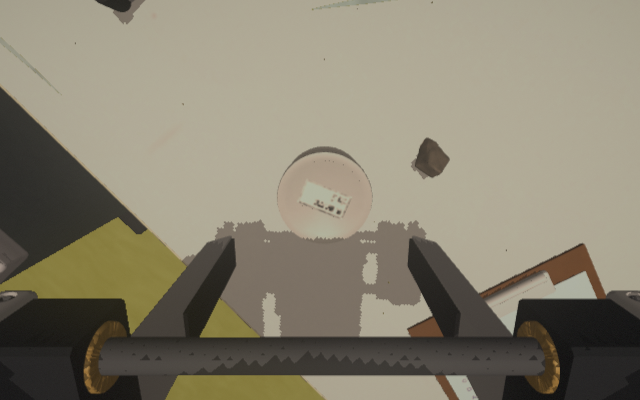

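step_arm --increments '[[[0, 0, 0, 0.35, 0.05, 0.2, -1], [0, 0, 0, 0, 0, 0.7, -1], [0, 0, 0, 0, 0, 0.7, -1], [0, 0, 0, 0, 0, 0.35, -1], [0, 0, 0, 0, 0, 0.1, -1]]]' --newtons 20

```text
clock: 19.25
eef_pos: [408.6, -278.5, 217.1]
eef_rot: [-3.139, -0.0, 0.873]
wrist_force: [0.8, -0.5, 0.4]
finger_gap: 94.1
finger_force: 0.0
```

step_arm --increments '[[[0, 0, 0, 0, 0, 0, -0.6], [0, 0, 0, 0, 0, 0, 0], [0, 0, 0, 0, 0, 0, 1], [0, 0, 0, 0, 0, 0, 1], [0, 0, 0, 0, 0, 0, 1]]]'

```text
clock: 19.75
eef_pos: [408.2, -280.2, 219.6]
eef_rot: [3.141, -0.0, 0.871]
wrist_force: [-0.3, 1.8, 4.7]
finger_gap: 64.3
finger_force: 20.0
```

```bash
python3 -c "
from h import *
plan([(408.2,-280.2,110,50),(568.7,60,110,84.6)])"
```

```text
t 19.8 tip [ 408.2 -280.2   20.6] yaw 49.9 rp [ 1.7995e+02 -1.0000e-02] gap 64.3 F [-0.3  1.8  4.7]
-> (408.2, -280.2, 110, 50) n=3
  [0,0,-0.001, 0.000,-0.000,-0.745]
  [0,0,-0.001, 0.000,-0.000,-0.745]
  [0,0,-0.001, 0.000,-0.000,-0.745]
-> (568.7, 60, 110, 84.6) n=10
  [0,0,-0.077, 0.909,-0.239,-0.000]
  [0,0,-0.077, 0.922,-0.184,-0.000]
  [0,0,-0.077, 0.932,-0.128,-0.000]
  [0,0,-0.077, 0.938,-0.072,-0.000]
  [0,0,-0.077, 0.940,-0.015,-0.000]
  [0,0,-0.077, 0.939,0.042,-0.000]
  [0,0,-0.077, 0.935,0.099,-0.000]
  [0,0,-0.077, 0.928,0.155,-0.000]
  [0,0,-0.077, 0.917,0.211,-0.000]
  [0,0,-0.077, 0.902,0.265,-0.000]
```

step_arm --increments '[[[0, 0, 0, 0, 0, -0.25, 1], [0, 0, 0, 0, 0, -0.75, 1], [0, 0, 0, 0, 0, -0.75, 1], [0, 0, 0, 0, 0, -0.5, 1], [0, 0, 0, 0, 0, 0, 1]]]'

```text
clock: 20.25
eef_pos: [408.3, -280.4, 311.9]
eef_rot: [3.137, -0.0, 0.871]
wrist_force: [0.4, 0.2, -1.8]
finger_gap: 64.5
finger_force: 20.0
```

step_arm --increments '[[[0, 0, -0.077, 0.91, -0.24, 0, 1], [0, 0, -0.077, 0.92, -0.18, 0, 1], [0, 0, -0.077, 0.93, -0.13, 0, 1], [0, 0, -0.077, 0.94, -0.07, 0, 1], [0, 0, -0.077, 0.94, -0.01, 0, 1]]]'

```text
clock: 20.75
eef_pos: [489.0, -109.0, 308.0]
eef_rot: [-3.14, 0.0, 1.176]
wrist_force: [0.6, -0.8, -1.1]
finger_gap: 64.4
finger_force: 20.0
```

step_arm --increments '[[[0, 0, -0.077, 0.94, 0.04, 0, 1], [0, 0, -0.077, 0.93, 0.1, 0, 1], [0, 0, -0.077, 0.93, 0.16, 0, 1], [0, 0, -0.077, 0.92, 0.21, 0, 1], [0, 0, -0.077, 0.9, 0.26, 0, 1]]]'

```text
clock: 21.25
eef_pos: [569.5, 61.0, 307.8]
eef_rot: [-3.14, 0.0, 1.478]
wrist_force: [-0.1, -0.1, -2.1]
finger_gap: 64.4
finger_force: 20.0
```

step_arm --increments '[[[0, 0, 0, 0, 0, 0, 1], [0, 0, 0, 0, 0, 0, 1]]]'

```text
clock: 21.45
eef_pos: [569.0, 59.9, 307.7]
eef_rot: [-3.14, 0.0, 1.477]
wrist_force: [0.3, -0.1, -1.7]
finger_gap: 63.9
finger_force: 20.0
```

Run:
```python
from h import *
from cell import optics
plan([(569,65,50,84.6)])
c=optics.camera("wrist");np.savez("pics/w9.npz",**c);cv2.imwrite("pics/w9.png",c["frame"][:,:,::-1])
P=pts(c);Z=P[...,2]
m=(Z>125)&(Z<142)&(np.hypot(P[...,0]-569,P[...,1]-60)<36);print(np.nanmedian(Z[m]))
blob(c,m,np.nanmedian(Z[m]),(0,0,640,400),"lid held")
```

```text
t 21.4 tip [569.   59.9 108.7] yaw 84.6 rp [-1.7988e+02  3.0000e-02] gap 63.9 F [ 0.3 -0.1 -1.7]
-> (569, 65, 50, 84.6) n=2
  [0,0,-0.000, 0.063,-0.006,0.733]
  [0,0,-0.000, 0.063,-0.006,0.733]
130.4872400612279
lid held rect c [569.5  58.7] size [67. 67.] ang 39.1 | ell [569.5  59.3] [65.8 69.6]
```

View pics/w9.png

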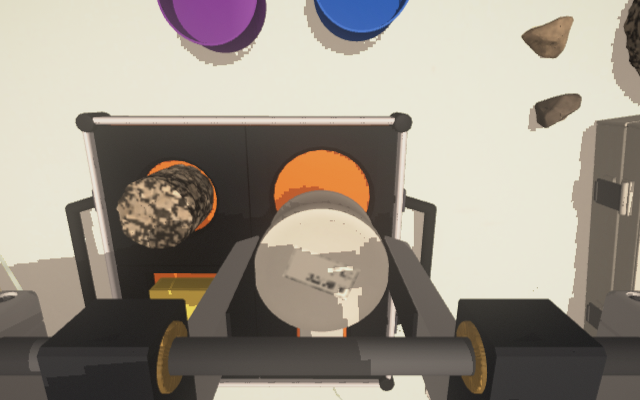

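step_arm --increments '[[[0, 0, 0, 0.13, -0.01, 0.3, 1], [0, 0, 0, 0, 0, 0.7, 1], [0, 0, 0, 0, 0, 0.45, 1], [0, 0, 0, 0, 0, 0.15, 1], [0, 0, 0, 0, 0, 0, 1]]]'

```text
clock: 22.0
eef_pos: [569.0, 64.3, 244.1]
eef_rot: [-3.14, 0.0, 1.475]
wrist_force: [-0.5, -0.7, -1.3]
finger_gap: 64.5
finger_force: 20.0
```

step_arm --increments '[[[0, 0, 0, 0, 0, 0.07, 1], [0, 0, 0, 0, 0, 0.05, 1], [0, 0, 0, 0, 0, 0, 1]]]'

```text
clock: 22.3
eef_pos: [569.3, 64.7, 240.6]
eef_rot: [3.141, -0.0, 1.476]
wrist_force: [0.3, -0.4, -1.6]
finger_gap: 64.0
finger_force: 20.0
```

step_arm --increments '[[[0, 0, 0, 0, 0, 0.08, 1], [0, 0, 0, 0, 0, 0.05, 1], [0, 0, 0, 0, 0, 0.03, 1], [0, 0, 0, 0, 0, 0, 1], [0, 0, 0, 0, 0, 0, 1]]]'

```text
clock: 22.8
eef_pos: [569.3, 64.7, 233.9]
eef_rot: [3.142, -0.0, 1.476]
wrist_force: [0.1, -0.2, -1.2]
finger_gap: 64.1
finger_force: 20.0
```

step_arm --increments '[[[0, 0, 0, 0, 0, 0.03, 1], [0, 0, 0, 0, 0, 0, 1], [0, 0, 0, 0, 0, 0, 1]]]'

```text
clock: 23.1
eef_pos: [569.3, 64.7, 233.6]
eef_rot: [3.141, 0.0, 1.476]
wrist_force: [-5.5, -1.1, 11.6]
finger_gap: 64.5
finger_force: 20.0
```

Seated. Release, lift and move back so the top camera can see.

step_arm --increments '[[[0, 0, 0, 0, 0, 0, -0.75], [0, 0, 0, 0, 0, 0, -0.75], [0, 0, 0, 0, 0, 0, -0.75], [0, 0, 0, 0, 0, -0.4, -0.75], [0, 0, 0, 0, 0, -0.9, -0.75]]]'

```text
clock: 23.6
eef_pos: [568.8, 64.7, 282.7]
eef_rot: [-3.136, 0.001, 1.476]
wrist_force: [0.1, -0.5, 1.1]
finger_gap: 82.4
finger_force: 0.0
```

step_arm --increments '[[[0, 0, 0, 0, 0, -1, -0.75], [0, 0, 0, 0, 0, -1, -0.75], [0, 0, 0, 0, 0, -1, -0.75], [0, 0, 0, -0.9, 0, -0.4, -0.75], [0, 0, 0, -1, 0, 0, -0.75]]]'

```text
clock: 24.1
eef_pos: [561.9, -11.0, 423.6]
eef_rot: [3.137, -0.0, 1.478]
wrist_force: [0.2, -0.1, -0.2]
finger_gap: 82.1
finger_force: 0.0
```

step_arm --increments '[[[0, 0, 0, -1, 0, 0, -0.75], [0, 0, 0, -1, 0, 0, -0.75], [0, 0, 0, -1, 0, 0, -0.75], [0, 0, 0, -1, 0, 0, -0.75], [0, 0, 0, -1, 0, 0, -0.75]]]'

```text
clock: 24.6
eef_pos: [542.7, -211.6, 420.6]
eef_rot: [3.142, 0.0, 1.476]
wrist_force: [0.2, -0.1, -1.1]
finger_gap: 82.2
finger_force: 0.0
```

step_arm --increments '[[[0, 0, 0, -1, 0, 0, -0.75], [0, 0, 0, -1, 0, 0, -0.75], [0, 0, 0, 0, 0, 0, -0.75], [0, 0, 0, 0, 0, 0, -0.75], [0, 0, 0, 0, 0, 0, -0.75]]]'

```text
clock: 25.1
eef_pos: [535.7, -288.8, 420.6]
eef_rot: [-3.141, -0.0, 1.477]
wrist_force: [-0.0, 1.1, -0.6]
finger_gap: 82.2
finger_force: 0.0
```

Run:
```python
from h import *
from cell import optics,manip
c=optics.camera("top");P=pts(c);Z=P[...,2]+1.5
cv2.imwrite("pics/t3.png",cv2.resize(c["frame"][130:270,150:390,::-1],(720,420)))
def b(cx,cy,r,z,h,n): blob(c,(Z>z-6)&(Z<z+8)&(np.hypot(P[...,0]-cx,P[...,1]-cy)<r),h,(0,0,640,400),n)
for a in((586,335,45,43,43,"opentin (dish 586,336)"),(568,66,50,58,58,"lid (568.5,66)"),(557,-45,40,48,48,"block (557.5,-45.4)"),(446,-35,60,36,36,"crayon(446,-35)"),(458,77,40,67,67,"core")):
    try:b(*a); print("   z",np.nanmedian(Z[(abs(Z-a[3])<7)&(np.hypot(P[...,0]-a[0],P[...,1]-a[1])<a[2])]).round(1))
    except Exception as e: print(a[5],e)
```

```text
opentin (dish 586,336) rect c [592.  342.7] size [41.6 62. ] ang 55.5 | ell [585.7 333.7] [60.2 61.3]
   z 41.5
lid (568.5,66) rect c [567.8  64. ] size [64.8 64.1] ang 88.9 | ell [566.9  63.4] [63.7 64.1]
   z 57.3
block (557.5,-45.4) rect c [556.2 -46.2] size [49.6 34.8] ang 84.4 | ell [555.9 -46.3] [37.9 58.1]
   z 48.2
crayon(446,-35) rect c [445.6 -36.5] size [84.9 50.2] ang 84.5 | ell [445.7 -36.9] [ 55.1 101. ]
   z 36.4
core rect c [458.   76.9] size [46.6 47. ] ang 89.5 | ell [458.5  76.8] [46.3 47.7]
   z 66.3
```

View pics/t3.png

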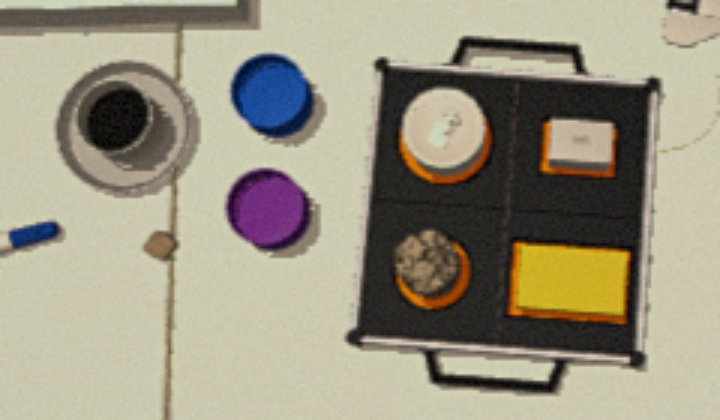

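The top view shows all items seated in their places: open tin in the dish at (115,117), lid (445,130), block (580,140), crayon box (570,278) and core (428,265). Each is within about 3 mm of its centre, and the heights match.

```bash
python3 -c "
from cell import workorder
print(workorder.sign_off())"
```

```text
the job is handed in; nothing more can be done
None
```

The job is handed in at about 25 s of the 88 s limit; the last camera check had every item seated within about 3 mm of its centre, but sign-off returned no verdict.

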